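# Close the loaded tool case and lift it

## Robot

A 7-joint arm with a two-finger parallel gripper is mounted at the origin on a cart in front of the work surface, level with it; the furniture and walls round the work are solid. World frame = base frame: x ahead of the robot, y to its left, z up, the work surface at z = 0. Lengths are in m, angles in rad, forces in N, time in s.
With the tool pointing down it reaches from about 0.4 to 0.875 m from the base axis. Payload 6.5 kg.
Tool frame: the origin (TCP) lies midway between the tips of the shut fingers; the grasp point (between the pads) lies 19 mm behind it; z points along the fingers, y is the line along which they close (so a half turn about z gives the same grasp; the last joint's range is limited). The gripper opens to 85 mm and grips with 20 to 120 N. Pads are 22 mm wide; open, the fingers measure 114 mm over their backs; the gripper's body (76 mm by 85 mm) begins 54 mm behind the grasp point. The pads swing forward as they close: fully open they stand 13 mm farther back than shut.
Start: joints at [1.044, 0.536, -0.004, 1.538, 0.003, 1.067, -0.071], TCP at [0.289, -0.582, 0.231] pointing down, gripper open.
Joint ranges: [-2.7, 2.7], [-0.37, 2.16], [-1.27, 1.26], [0.24, 2.4], [-1.31, 4.45], [0.19, 1.91], [-2.76, 2.76]. Speed limits (rad/s): [2.39, 2.39, 3.14, 3.14, 3.14, 3.14, 3.14].

## Interface

Orientations are given as [roll, pitch, yaw] about the fixed x, y, z axes, in that order (R = Rz(yaw) Ry(pitch) Rx(roll)).
In Python, from bench import status, cams, arm gives the robot as it stands.
- The arm moves only by the shell command python3 -m handwheel 'ROWS' [FORCE]. ROWS is text: rows parted by semicolons, each of 5 numbers parted by spaces: the shift along the tool's x, y, z in m, then the turn about the tool's z in degrees, then the finger opening in m, from 0 to 0.0854. In form: x y z roll hand; .... A call has 1 to 12 rows; each row is the pose to reach, as a shift and turn from the pose commanded when the call began, along the tool's axes at that moment; what a row does not reach only later rows make up. A row lasts 1/12 s, in which the tool goes at most 41.7 mm and 7.16 degrees, less where a joint would pass 70% of its speed; a pose out of reach is approached as far as the arm can. A call with a gripper value outside its range is refused whole. The fingers move at their own pace and stop on an object; FORCE is the grip in N (left out, the last holds). Time passes only in rows, so rows that repeat a pose let the fingers close. It gives the time, the measured TCP pose, the force, the opening and the grip force at its end, in the units of the state.
- status.get_state(): the state, without advancing time (a new reading comes with each control period).
- cams.camera(name): name is "side" or "top"; returns (picture, depth): 420x560x3 uint8, red, green, blue; 420x560 float32, m along the optical axis (not along the pixel's ray), 0 where there is no reading.
- cams.camera_info(name): a dict with "camera_matrix" (3x3 intrinsics, pixels), "R" (3x3) and "t" (3): a world point X has camera coordinates R X + t. Camera axes: x right, y down, z forward; pixel columns grow to the right and rows downward; lengths in m; the calibration is good to about 2 mm. A picture is of the moment at which its call begins. camera_info takes no time and is no camera call.
- arm.finish_job(): hands the job in; it is judged then, once.
The state is a dict: "clock": time; "joint_pos": joint angles; "joint_velocities": joint speeds; "effort": joint torques, N m; "ee_pos": TCP position; "tcp_rot": TCP orientation; "force": force on the tool from outside, world axes, zero at the start; "ft_torque": the same for the moment, N m; "gripper_width": opening from 0.0 (shut) to 1.0 (fully open); "finger_force": force on a finger pad.
Only numpy, scipy, OpenCV 4.12 (cv2) and the standard library are available. Lean on these libraries where they do the work, as an engineer would, in place of code of your own. Each camera call takes 0.05 s, during which the arm holds its last target. There are 200 camera calls.

## Task

The tape measure has been put away in the drawer of the blue tool case: push the drawer fully shut while the case stands on the bench. Then take the case by the middle of its carrying handle, lift it straight up about 10 cm off the bench and finish while still holding it there in the air, steady and level, with the drawer still shut and the tape measure in it. Do not tip the case over, and leave the roll of masking tape, the green tin and the wood offcut where they are.

Things in the scene. Friction and masses are not known exactly. Their poses are not given: they have to be found in the camera images.
- tape_centre (a point): Centre (half-way up) of the yellow tape measure, loose, standing in the case's drawer and staying there: 35 mm along the case's x, 66 mm along its y (plus a small hook tab of 10 mm), 68 mm high; about 0.13 to 0.25 kg.
- case: Small blue sheet-steel tool case with one yellow-fronted drawer and a carrying handle on top, loose, standing on the bench. Origin: centre of its underside. Its x points from the drawer front to the back, y along its width, z up. Box 135 mm deep (x), 120 mm wide (y), 92 mm high, handle to 148 mm; walls 4 mm; about 0.6 kg empty with its drawer. The drawer slides more easily than the case does on the bench, but the case may shift a little when the drawer is pushed home.
- case_handle (a point): Middle of the case's black grip bar, 140 mm above the case's underside and over its middle: bar 16 mm thick along the case's x, 16 mm high, 82 mm free between its posts along the case's y; 40 mm clear space beneath it. Same axes as the case.
- drawer (a joint): How far the case's drawer is open, in m: 0 fully shut, 0.080 fully open; it opens towards the case's -x, out of the case's front face 67.5 mm before the case's middle. It stays where it is left by friction (about 0.8 N) but runs out if the case is tipped far.
- drawer_floor (a point): Centre of the drawer's inner floor, 9 mm above the case's underside; moves with the drawer, axes as the case's. Inside the drawer: 115 mm along x (57.5 mm either way from this point), 100 mm along y; side walls 38 mm and front 77 mm above this floor. The case has 79 mm of height above the drawer floor inside, so the tape measure passes under its top.
- drawer_face (a point): Centre of the outside of the yellow drawer front (112 mm wide along y, 80 mm high), 46 mm above the case's underside; moves with the drawer, axes as the case's (outward is -x). A plain flat face without a pull; push it towards the case's +x to shut the drawer.
- vise: Big blue-grey bench vise left of the case, fixed and solid, jaws shut; up to 0.31 m above the bench. Its screw and hanging handle reach to 0.14 m in front of the robot base axis, 0.18 m high: swing past it with care. Origin: a point in its foot.
- masking: Bystander: roll of masking tape, 96 mm across, 25 mm high, lying flat. Origin: centre of its underside.
- nails: Bystander: green tin, 75 mm across, 58 mm high, left of the vise. Origin: centre of its underside.
- offcut: Bystander: brown wood offcut, 90 x 45 x 24 mm, lying flat at the right. Origin: centre of its underside.
Mind the look-alikes: they are no part of the job. There is more than one size of the part that bears tape_centre; the job needs the larger.

How it is judged:
On the way, in this order (a step that is already met when the one before it is completed fails the run):
1. the drawer is shut on the tape measure while the case stands on the bench (x of tape_centre in the frame of drawer_floor between -0.06 and 0.06 m and y of tape_centre in the frame of drawer_floor between -0.055 and 0.055 m and z of tape_centre in the frame of drawer_floor between 0 and 0.055 m and value of joint drawer below 0.006 m and height (world z) of case below 0.008 m and angle between case's own z axis and vertical below 0.1 rad), for 0.2 s.
2. the case is lifted clear of the bench, held by its handle (height (world z) of case above 0.07 m and distance between the grasp point and case_handle below 0.035 m), for 0.2 s.
At the end, for the whole second after the job is handed in: Gripper holds the case at the middle of its handle (within 35 mm), underside 70 to 140 mm above the bench, under 0.19 m in all from where it first stood, tilt under 0.12 rad, still (30 mm/s, 0.15 rad/s), drawer within 6 mm of shut with the tape measure in it (all of step 2 and x of tape_centre in the frame of drawer_floor between -0.06 and 0.06 m and y of tape_centre in the frame of drawer_floor between -0.055 and 0.055 m and z of tape_centre in the frame of drawer_floor between 0 and 0.055 m and value of joint drawer below 0.006 m and height (world z) of case below 0.14 m and angle between case's own z axis and vertical below 0.12 rad and distance of case from where it was at the start of the episode below 0.19 m and linear speed of case below 0.03 m/s and angular speed of case below 0.15 rad/s and contact force between case and the fingers above 2 N); the arm keeps its last pose, push and grip.
It fails at once if the case is tipped by more than 0.4 rad (angle between case's own z axis and vertical above 0.4 rad).
It fails at once if one of the bystanders is moved by more than 30 mm (distance of any of masking, nails, offcut from where it was at the start of the episode above 0.03 m).
It also fails if it takes over 48 s, if anything falls off the work surface, if the arm or the gripper's body presses on something with over 40 N, if the wrist force passes 120 N, or if a joint passes its speed limit or range.

## Working session

There is one attempt and no reset: what is moved stays moved. The work goes in short steps, Python scripts to look and compute and a shell command to move; the robot and the scene stay as the last step left them, time stands still between calls to the robot, and variables do not carry over. Pictures are saved under pics/ and viewed, at most 10 in all, crops included, and the job is handed in when it is done.

```bash
mkdir -p pics; python3 - <<'E'
from bench import status,cams
import cv2,numpy as np
s=status.get_state();print(s)
for n in("top","side"):
    p,d=cams.camera(n);cv2.imwrite(f"pics/{n}0.png",p[:,:,::-1]);np.save(f"pics/{n}0.npy",d)
    i=cams.camera_info(n);print(n,i)
E
```

```text
{'clock': 0.0, 'joint_pos': array([ 1.04379446,  0.53718377, -0.00444242,  1.5388614 ,  0.00257666,
        1.06731047, -0.07119851]), 'joint_velocities': array([ 0.00044822, -0.00070699, -0.0014653 ,  0.0002383 ,  0.0009737 ,
       -0.00112419,  0.00202332]), 'effort': array([ 7.48758316e-05, -5.83415651e+01,  1.04848322e+00, -2.59105647e+01,
        1.22972604e-02,  9.35135409e-03, -8.40257826e-06]), 'ee_pos': array([ 0.28874331, -0.58163953,  0.23040622]), 'tcp_rot': array([-3.13983856e+00,  1.06513705e-04,  4.60867357e-01]), 'force': array([-0.40741556, -0.05148454,  0.6084603 ]), 'ft_torque': array([ 0.01088759, -0.01940878,  0.0055404 ]), 'finger_force': 0.0, 'gripper_width': 1.0038531173976988}
top {'camera_matrix': array([[382.94199973,   0.        , 285.89401704],
       [  0.        , 382.94199973, 207.86850662],
       [  0.        ,   0.        ,   1.        ]]), 'R': array([[ 6.67594135e-02, -9.97768638e-01,  9.62576224e-04],
       [-9.70175038e-01, -6.51384155e-02, -2.33489575e-01],
       [ 2.33031276e-01,  1.46537597e-02, -9.72358829e-01]]), 't': array([-0.27308464,  0.48298486,  1.02548018])}
side {'camera_matrix': array([[383.50486366,   0.        , 279.57964175],
       [  0.        , 383.50486366, 207.69234153],
       [  0.        ,   0.        ,   1.        ]]), 'R': array([[ 0.99852977, -0.05219271,  0.01463615],
       [-0.01614923, -0.54418414, -0.83881037],
       [ 0.05174455,  0.83734076, -0.54422693]]), 't': array([-0.50582871, -0.07441303,  1.22019941])}
```

View pics/top0.png

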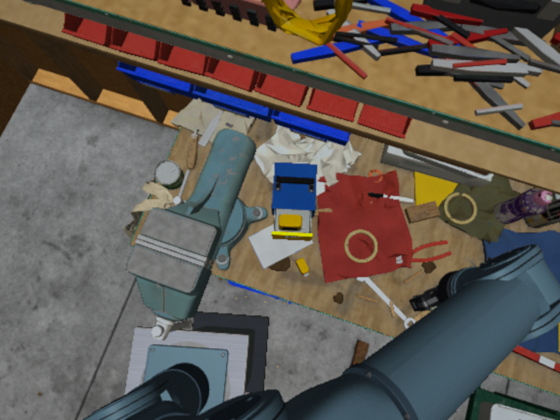

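View pics/side0.png

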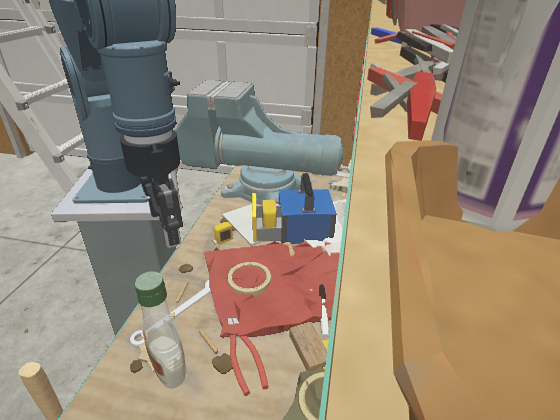

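Top view: the case is at about (295,190), its yellow drawer front at (292,236) with the tape inside at (290,222). The small look-alike tape is at (303,267), the masking roll at (361,246), and the vise to the left. The side view shows the case at (305,215) with its black handle at (307,190).

```bash
cat > h.py <<'E'
from bench import status,cams
import cv2,numpy as np
def cloud(n,p,d):
    i=cams.camera_info(n);K=i["camera_matrix"]
    v,u=np.mgrid[:420,:560]
    c=np.stack([(u-K[0,2])/K[0,0]*d,(v-K[1,2])/K[1,1]*d,d],-1)
    return (c-i["t"])@i["R"], cv2.cvtColor(p,cv2.COLOR_RGB2HSV)
E
python3 - <<'E'
from h import *
for n,(x0,x1,y0,y1) in(("top",(262,325,155,245)),("side",(245,345,170,250))):
    p=cv2.imread(f"pics/{n}0.png")[:,:,::-1].copy();d=np.load(f"pics/{n}0.npy")
    X,h=cloud(n,p,d);b=np.zeros((420,560),bool);b[y0:y1,x0:x1]=1;b&=d>0
    H,S,V=h[...,0],h[...,1],h[...,2]
    for nm,m in dict(blue=(H>100)&(H<125)&(S>150),yellow=(H>20)&(H<33)&(S>180),black=(V<60)).items():
        P=X[m&b];print(n,nm,len(P))
        if len(P)<5: continue
        print(np.percentile(P,[2,25,50,75,98],axis=0).round(3).tolist())
        if nm=="blue":
            T=P[(P[:,2]>.085)&(P[:,2]<.1)]
            if len(T)>20: print(" top rect",cv2.minAreaRect((T[:,:2]*1000).astype(np.float32)),len(T))
        if nm=="yellow":
            for lo,hi,t in((.078,.1,"front?"),(.06,.078,"tape?")):
                T=P[(P[:,2]>lo)&(P[:,2]<hi)]
                if len(T)>5: print(t,len(T),cv2.minAreaRect((T[:,:2]*1000).astype(np.float32)),T.mean(0).round(3))
        if nm=="black":
            T=P[(P[:,2]>.125)&(P[:,2]<.16)]
            if len(T)>5: print(" bar",len(T),T.mean(0).round(3),cv2.minAreaRect((T[:,:2]*1000).astype(np.float32)))
    p2=p[y0-20:y1+50,x0-20:x1+80]
    cv2.imwrite(f"pics/{n}c.png",cv2.resize(p2,None,fx=3.5,fy=3.5,interpolation=cv2.INTER_CUBIC)[:,:,::-1])
E
```

```text
top blue 1634
[[0.493, -0.316, 0.087], [0.518, -0.288, 0.09], [0.546, -0.26, 0.091], [0.594, -0.232, 0.093], [0.62, -0.203, 0.145]]
 top rect ((557.54248046875, -259.4916687011719), (133.2794647216797, 116.84306335449219), 0.4757798910140991) 1558
top yellow 516
[[0.419, -0.311, 0.029], [0.422, -0.276, 0.072], [0.447, -0.256, 0.076], [0.461, -0.236, 0.081], [0.476, -0.212, 0.088]]
front? 182 ((447.759521484375, -260.1996765136719), (57.91114807128906, 106.01622772216797), 0.9379932284355164) [ 0.432 -0.259  0.084]
tape? 257 ((448.13818359375, -261.73614501953125), (58.91300582885742, 104.71636962890625), 1.2156962156295776) [ 0.456 -0.255  0.074]
top black 346
[[0.445, -0.317, 0.022], [0.548, -0.29, 0.103], [0.552, -0.258, 0.144], [0.558, -0.231, 0.147], [0.563, -0.203, 0.15]]
 bar 239 [ 0.555 -0.259  0.145] ((556.0231323242188, -259.7469787597656), (17.013629913330078, 99.61756896972656), 0.1678304225206375)
side blue 603
[[0.495, -0.318, 0.089], [0.513, -0.285, 0.09], [0.531, -0.257, 0.09], [0.55, -0.231, 0.091], [0.623, -0.208, 0.092]]
 top rect ((558.6693115234375, -261.960205078125), (131.80198669433594, 116.53996276855469), 0.9764814376831055) 603
side yellow 144
[[0.423, -0.318, 0.012], [0.425, -0.316, 0.049], [0.426, -0.303, 0.079], [0.429, -0.27, 0.084], [0.479, -0.219, 0.086]]
front? 72 ((426.4083557128906, -264.4288024902344), (5.282660484313965, 104.36698150634766), 0.20860064029693604) [ 0.426 -0.268  0.084]
tape? 23 ((448.8669128417969, -293.7455749511719), (67.9439926147461, 15.8980712890625), 34.60760498046875) [ 0.438 -0.307  0.07 ]
side black 44
[[0.551, -0.311, 0.136], [0.552, -0.309, 0.14], [0.553, -0.282, 0.143], [0.563, -0.256, 0.144], [0.565, -0.219, 0.146]]
 bar 44 [ 0.557 -0.277  0.142] ((558.5, -264.77392578125), (14.232054710388184, 93.39744567871094), 0.4021105468273163)
```

View pics/topc.png

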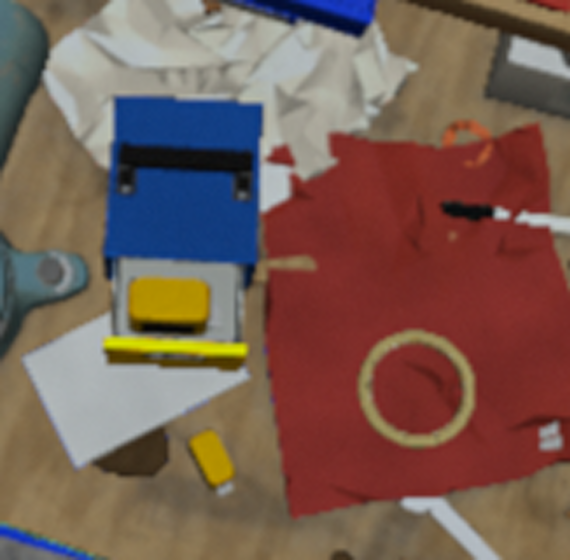

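The crop shows the case square to the world axes, the handle bar intact and the small look-alike tape just in front of the drawer. Both views agree on the case centre, (0.557, -0.260) at yaw of about 0. The face is at x≈0.421, so the drawer is about 69 mm open. I'll move above the push start with a turn of -63.6° and the fingers shut, and locate the small tape.

```bash
python3 - <<'E'
from h import *
n="top";p=cv2.imread("pics/top0.png")[:,:,::-1].copy();X,h=cloud(n,p,np.load("pics/top0.npy"))
m=(h[...,0]>18)&(h[...,0]<33)&(h[...,1]>180);b=np.zeros_like(m);b[255:280,290:315]=1
P=X[m&b];print(len(P),np.percentile(P,[2,50,98],axis=0).round(3).tolist())
E
python3 -m handwheel '0.026 -0.027 0 -7 0; 0.052 -0.054 0 -14 0; 0.078 -0.081 0 -21 0; 0.104 -0.108 0 -28 0; 0.130 -0.135 0 -35 0; 0.156 -0.162 0 -42 0; 0.182 -0.189 0 -49 0; 0.208 -0.216 0 -56 0; 0.234 -0.243 0 -63.6 0; 0.234 -0.243 0 -63.6 0; 0.234 -0.243 0 -63.6 0' 60
```

```text
125 [[0.325, -0.311, 0.018], [0.344, -0.295, 0.044], [0.362, -0.281, 0.048]]
clock: 1.02
ee_pos: [0.3911, -0.2585, 0.2313]
tcp_rot: [-3.141, -0.0, 1.575]
force: [0.3, -1.0, 0.6]
gripper_width: 0.003
finger_force: 0.0
```

```bash
python3 -m handwheel '-0.0015 0 0.035 0 0; -0.0015 0 0.07 0 0; -0.0015 0 0.105 0 0; -0.0015 0 0.14 0 0; -0.0015 0 0.17 0 0; -0.0015 0 0.19 0 0; -0.0015 0 0.19 0 0; -0.0015 0.005 0.19 0 0; -0.0015 0.01 0.19 0 0; -0.0015 0.015 0.19 0 0'
python3 -m handwheel '0 0.004 0 0 0; 0 0.008 0 0 0; 0 0.012 0 0 0; 0 0.016 0 0 0; 0 0.02 0 0 0; 0 0.024 0 0 0; 0 0.028 0 0 0; 0 0.032 0 0 0; 0 0.036 0 0 0; 0 0.040 0 0 0; 0 0.044 0 0 0'
```

```text
clock: 1.85
ee_pos: [0.4071, -0.2631, 0.0428]
tcp_rot: [3.139, 0.002, 1.57]
force: [-1.8, 0.0, 0.5]
gripper_width: -0.001
finger_force: 0.6
clock: 2.77
ee_pos: [0.4512, -0.2626, 0.0424]
tcp_rot: [3.139, 0.001, 1.571]
force: [0.5, -0.4, 6.9]
gripper_width: -0.0
finger_force: 3.2
```

```bash
cat > look.py <<'E'
from h import *
import sys
p,d=cams.camera("side");k=sys.argv[1]
cv2.imwrite(f"pics/{k}.png",cv2.resize(p[150:270,200:360],None,fx=4,fy=4)[:,:,::-1])
X,h=cloud("side",p,d);H,S=h[...,0],h[...,1]
b=np.zeros(d.shape,bool);b[120:260,230:360]=1;b&=d>0
Y=X[b&(H>20)&(H<33)&(S>180)&(X[...,0]>.4)]
B=X[b&(H>100)&(H<125)&(S>150)];z=np.median(B[:,2]);T=B
print("yellow x pct",np.percentile(Y[:,0],[2,10,50,90,98]).round(3) if len(Y) else None)
print("blue top z",z,cv2.minAreaRect((T[:,:2]*1000).astype(np.float32)),np.percentile(T,[1,50,99],axis=0).round(3).tolist())
s=status.get_state();print(s["ee_pos"],s["force"],s["finger_force"])
E
python3 look.py s1
```

```text
yellow x pct [0.475 0.475 0.478 0.482 0.483]
blue top z 0.09056871445599562 ((559.0172119140625, -260.2785949707031), (116.97840881347656, 131.55885314941406), 89.91014862060547) [[0.495, -0.318, 0.089], [0.537, -0.263, 0.091], [0.624, -0.205, 0.093]]
[ 0.4522787  -0.26255838  0.04254022] [ 0.09644143 -0.94530815  4.19692724] 1.9532304082531482
```

View pics/s1.png

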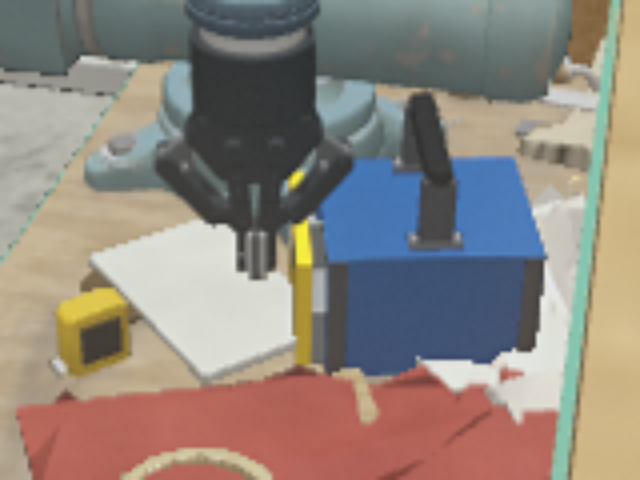

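The drawer face is now at x≈0.475, so it is about 15 mm open, and the case hasn't moved. The spread finger linkage is riding on the drawer's top edge (6.9 N upward). I'll back off and turn the hand 90° so that only the slim finger width faces the drawer.

```bash
python3 -m handwheel '0.002 -0.02 0 0 0; 0.002 -0.04 0 0 0; 0.002 -0.045 -0.004 7 0; 0.002 -0.045 -0.006 14 0; 0.002 -0.045 -0.006 21 0; 0.002 -0.045 -0.006 28 0; 0.002 -0.045 -0.006 35 0; 0.002 -0.045 -0.006 42 0; 0.002 -0.045 -0.006 49 0; 0.002 -0.045 -0.006 56 0; 0.002 -0.045 -0.006 63 0; 0.002 -0.045 -0.006 70 0'
python3 -m handwheel '0 0 0 7 0; 0 0 0 14 0; 0 0 0 20 0; 0 0 0 20 0'
```

```text
clock: 3.82
ee_pos: [0.4052, -0.2598, 0.0476]
tcp_rot: [3.141, -0.001, 0.344]
force: [-0.8, 1.0, -0.0]
gripper_width: 0.002
finger_force: 0.0
clock: 4.15
ee_pos: [0.4052, -0.2596, 0.0475]
tcp_rot: [3.141, -0.001, -0.003]
force: [0.8, 0.1, 0.4]
gripper_width: 0.002
finger_force: 0.0
```

```bash
python3 -m handwheel '0.02 0 0 0 0; 0.04 0 0 0 0; 0.052 0 0 0 0; 0.056 0 0 0 0; 0.06 0 0 0 0; 0.064 0 0 0 0; 0.067 0 0 0 0; 0.069 0 0 0 0; 0.071 0 0 0 0; 0.072 0 0 0 0'; python3 look.py s2
```

```text
clock: 4.98
ee_pos: [0.4764, -0.2599, 0.0473]
tcp_rot: [-3.141, 0.0, 0.0]
force: [-0.6, 1.3, 1.0]
gripper_width: 0.006
finger_force: 0.4
yellow x pct [0.488 0.488 0.49  0.491 0.492]
blue top z 0.09045745319082511 ((558.8521728515625, -260.6924743652344), (131.60960388183594, 117.61076354980469), 0.6992581486701965) [[0.496, -0.318, 0.089], [0.537, -0.25, 0.09], [0.624, -0.205, 0.093]]
[ 0.47660349 -0.25993508  0.0472757 ] [-0.40494992  0.96702569  0.7901715 ] 0.2614525146782398
```

View pics/s2.png

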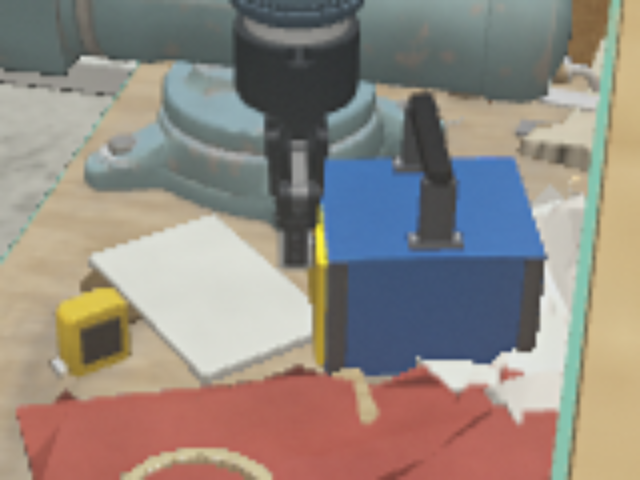

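The face at 0.488 is almost flush with the case. I'll push on a few more millimetres until it reaches the stop.

```bash
python3 -m handwheel '0.001 0 0 0 0; 0.002 0 0 0 0; 0.003 0 0 0 0; 0.004 0 0 0 0; 0.005 0 0 0 0; 0.006 0 0 0 0; 0.007 0 0 0 0; 0.007 0 0 0 0; 0.007 0 0 0 0; 0.007 0 0 0 0'; python3 look.py s3
```

```text
clock: 5.87
ee_pos: [0.4792, -0.26, 0.047]
tcp_rot: [-3.14, 0.007, -0.001]
force: [-13.0, 2.5, 13.9]
gripper_width: -0.003
finger_force: 0.0
yellow x pct [0.49  0.49  0.491 0.491 0.492]
blue top z 0.09057403460994444 ((559.1783447265625, -260.8201599121094), (130.6543731689453, 121.10647583007812), 0.2832540273666382) [[0.496, -0.319, 0.088], [0.536, -0.256, 0.091], [0.624, -0.206, 0.093]]
[ 0.47916761 -0.25997468  0.04703906] [-12.35751736   2.54959507  13.74225577] 0.03732037148438394
```

The finger met a firm 13 N resistance with the face flush at 0.490 and the case unmoved, so the drawer is shut. I'll retreat, rise, turn back and open.

```bash
python3 -m handwheel '-0.02 0 0 0 0; -0.05 0 0 0 0; -0.05 0 -0.03 0 0; -0.05 0 -0.07 0 0; -0.05 0 -0.11 0 0; -0.05 0 -0.15 0 0; -0.05 0 -0.175 -7 0; -0.05 0 -0.175 -14 0; -0.05 0 -0.175 -21 0; -0.05 0 -0.175 -28 0; -0.05 0 -0.175 -35 0; -0.05 0 -0.175 -42 0'
python3 -m handwheel '0 0 0 -7 0.0854; 0 0 0 -14 0.0854; 0 0 0 -21 0.0854; 0 0 0 -28 0.0854; 0 0 0 -35 0.0854; 0 0 0 -42 0.0854; 0 0 0 -48 0.0854; 0 0 0 -48 0.0854; 0 0 0 -48 0.0854'
python3 - <<'E'
from h import *
s=status.get_state();print(s["ee_pos"],s["tcp_rot"])
p,d=cams.camera("top");X,h=cloud("top",p,d);H,S,V=h[...,0],h[...,1],h[...,2]
cv2.imwrite("pics/t4.png",cv2.resize(p[140:260,220:380],None,fx=4,fy=4)[:,:,::-1])
b=np.zeros(d.shape,bool);b[140:250,255:340]=1;b&=d>0
P=X[b&(V<60)&(abs(X[...,2]-.145)<.012)];print(len(P),cv2.minAreaRect((P[:,:2]*1000).astype(np.float32)))
P=X[b&(H>100)&(H<125)&(S>150)&(abs(X[...,2]-.092)<.008)];print(len(P),cv2.minAreaRect((P[:,:2]*1000).astype(np.float32)))
E
```

```text
clock: 6.92
ee_pos: [0.4338, -0.2603, 0.2225]
tcp_rot: [3.141, -0.0, 0.739]
force: [0.0, -0.6, 0.5]
gripper_width: 0.001
finger_force: 0.0
clock: 7.67
ee_pos: [0.4336, -0.2603, 0.2223]
tcp_rot: [3.141, 0.0, 1.567]
force: [0.7, -0.2, -0.4]
gripper_width: 1.001
finger_force: 0.0
[ 0.43361752 -0.26031578  0.22229741] [3.14115376e+00 2.04547411e-04 1.56716837e+00]
0 ((0.0, 0.0), (0.0, 0.0), 0.0)
4 ((496.182861328125, -317.1671447753906), (2.386870861053467, 7.05975341796875), 68.1364974975586)
```

View pics/t4.png

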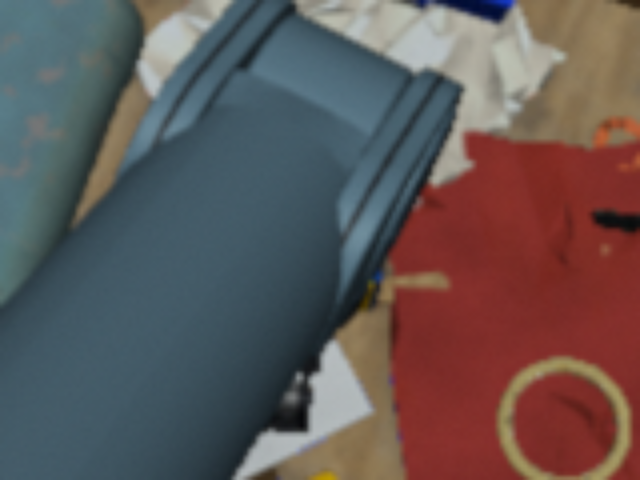

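The arm hides the case from above. The side view has confirmed that the case hasn't moved, so I'll go to the measured handle point (0.5575, -0.260) and descend.

```bash
python3 -m handwheel '0 0.03 0 0 0.0854; 0 0.065 0 0 0.0854; 0 0.1 0 0 0.0854; 0 0.124 0 0 0.0854; 0 0.124 0 0 0.0854; 0 0.124 0.025 0 0.0854; 0 0.124 0.05 0 0.0854; 0 0.124 0.075 0 0.0854; 0 0.124 0.095 0 0.0854; 0 0.124 0.101 0 0.0854; 0 0.124 0.101 0 0.0854'; python3 look.py s5
```

```text
clock: 8.63
ee_pos: [0.556, -0.2596, 0.1196]
tcp_rot: [-3.138, -0.001, 1.569]
force: [-1.4, -0.5, 1.0]
gripper_width: 1.001
finger_force: 0.0
yellow x pct [0.49  0.49  0.491 0.492 0.492]
blue top z 0.09049023249601378 ((559.90576171875, -261.7189025878906), (116.56037902832031, 130.4001922607422), 89.66944122314453) [[0.496, -0.318, 0.088], [0.541, -0.252, 0.09], [0.624, -0.206, 0.093]]
[ 0.55712836 -0.2600602   0.12124019] [1.14680458 0.32602922 0.57331597] 0.0
```

View pics/s5.png

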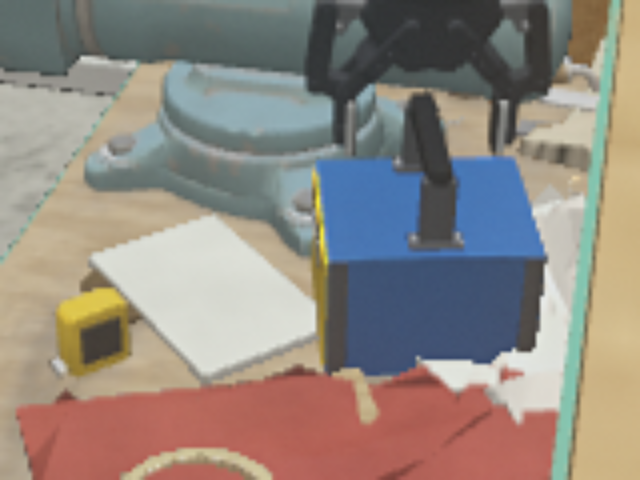

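The fingers straddle the grip bar, one in front at (350,130) and one behind at (503,130). The drawer is shut, so I'll close.

```bash
python3 -m handwheel '0 0 0 0 0.04; 0 0 0 0 0.025; 0 0 0 0 0.018; 0 0 0 0 0; 0 0 0 0 0; 0 0 0 0 0; 0 0 0 0 0; 0 0 0 0 0; 0 0 0 0 0; 0 0 0 0 0' 100
python3 -m handwheel '0 0 -0.003 0 0; 0 0 -0.007 0 0; 0 0 -0.012 0 0; 0 0 -0.018 0 0; 0 0 -0.024 0 0; 0 0 -0.03 0 0; 0 0 -0.03 0 0'; python3 look.py s6
```

```text
clock: 9.52
ee_pos: [0.5589, -0.2603, 0.122]
tcp_rot: [3.139, 0.001, 1.571]
force: [5.2, -0.2, 3.8]
gripper_width: 0.17
finger_force: 98.1
clock: 10.1
ee_pos: [0.5583, -0.2603, 0.1529]
tcp_rot: [3.14, 0.001, 1.571]
force: [0.5, -0.7, -7.5]
gripper_width: 0.166
finger_force: 97.6
yellow x pct [0.489 0.489 0.49  0.49  0.491]
blue top z 0.12179891521210591 ((558.3739624023438, -260.491943359375), (130.97727966308594, 118.22209167480469), 0.8602739572525024) [[0.494, -0.319, 0.12], [0.541, -0.264, 0.122], [0.623, -0.206, 0.124]]
[ 0.55810054 -0.26023745  0.15224408] [-0.21894626  0.07167791 -7.83679034] 97.60307550430298
```

The case has lifted 31 mm and is level, with a 7.8 N load matching its weight. I'll carry on to about 100 mm.

```bash
python3 -m handwheel '0 0 -0.008 0 0; 0 0 -0.018 0 0; 0 0 -0.028 0 0; 0 0 -0.038 0 0; 0 0 -0.048 0 0; 0 0 -0.057 0 0; 0 0 -0.064 0 0; 0 0 -0.069 0 0; 0 0 -0.07 0 0; 0 0 -0.07 0 0; 0 0 -0.07 0 0; 0 0 -0.07 0 0'; python3 -m handwheel '0 0 0 0 0; 0 0 0 0 0; 0 0 0 0 0; 0 0 0 0 0; 0 0 0 0 0; 0 0 0 0 0'; python3 look.py s7
```

```text
clock: 11.15
ee_pos: [0.5571, -0.2598, 0.2206]
tcp_rot: [-3.14, -0.0, 1.571]
force: [-1.0, 0.7, -8.1]
gripper_width: 0.167
finger_force: 98.0
clock: 11.65
ee_pos: [0.5576, -0.2599, 0.2212]
tcp_rot: [-3.142, -0.0, 1.571]
force: [-0.8, 0.5, -7.5]
gripper_width: 0.167
finger_force: 98.0
yellow x pct [0.488 0.488 0.489 0.489 0.49 ]
blue top z 0.19019293832516554 ((557.6231079101562, -259.89776611328125), (132.3834991455078, 121.24873352050781), 0.42582377791404724) [[0.493, -0.318, 0.188], [0.545, -0.267, 0.19], [0.622, -0.207, 0.192]]
[ 0.55753115 -0.25997786  0.22126648] [ 0.58138428  0.05829475 -7.13995255] 98.04334759712219
```

View pics/s7.png

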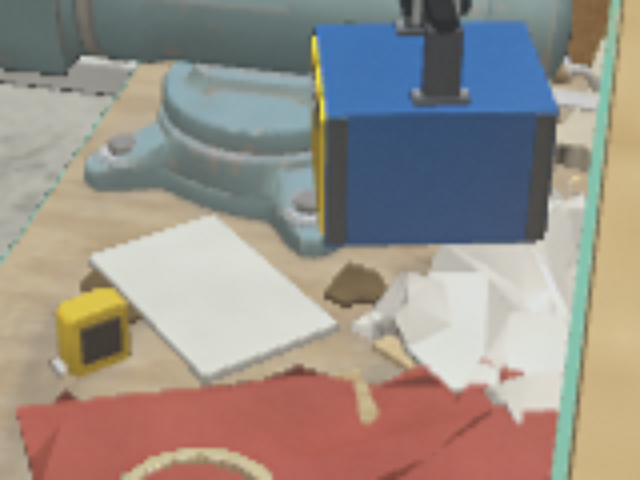

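The case hangs level with its underside about 99 mm up, the drawer front flush at (320,140), and the bystanders untouched.

```bash
python3 -c "
from bench import arm
print(arm.finish_job())"
```

```text
the job is handed in; nothing more can be done
None
```

I pushed the drawer fully shut and handed the job in with the case held by the middle of its handle, level and about 10 cm above the bench; the judge returned no verdict.

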